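# Open the touch-latch preserves cupboard

## Robot

A 6-joint arm with a two-finger parallel gripper is mounted at the origin on a cart in front of the work surface, level with it; the furniture and walls round the work are solid. World frame = base frame: x ahead of the robot, y to its left, z up, the work surface at z = 0. Lengths are in m, angles in rad, forces in N, time in s.
With the tool pointing down it reaches from about 0.3 to 0.95 m from the base axis. Payload 3.1 kg.
Tool frame: the origin (TCP) lies midway between the tips of the shut fingers; the grasp point (between the pads) lies 19 mm behind it; y points along the fingers, z is the direction in which the jaws open and shut, and the axes are right-handed (so a half turn about y gives the same grasp; the last joint's range is limited). The gripper opens to 85 mm and grips with 20 to 120 N. Pads are 22 mm wide; open, the fingers measure 114 mm over their backs; the gripper's body (76 mm by 85 mm) begins 54 mm behind the grasp point. The pads swing forward as they close: fully open they stand 13 mm farther back than shut.
Start: joints at [1.117, 0.308, 1.634, -0, 1.2, -0.07], TCP at [0.234, 0.58, 0.231] pointing down, gripper open.
Joint ranges: [-3.06, 3.06], [-0.79, 1.96], [0.05, 2.63], [-1.19, 4.34], [0.05, 2.64], [-2.94, 2.94]. Speed limits (rad/s): [2.79, 2.79, 3.14, 3.14, 3.14, 3.14].

## Interface

Orientations are given as a unit quaternion [w, x, y, z].
In Python, from bench import sensors, viewer, job_done gives the robot as it stands. The module is installed in compiled form; this text tells all that it offers.
- The arm moves only by the tool step_arm, never from a script. Its argument "series" is a list of rows, each a list of 3 entries, a list of its own where there are three numbers: the shift along the tool's x, y, z in mm, then the turn, a rotation vector about the tool's x, y, z in degrees, then the opening, from 0 (shut) to 1 (fully open). A call has 1 to 5 rows; each row is the pose to reach, as a shift and turn from the pose commanded when the call began, along the tool's axes at that moment; what a row does not reach only later rows make up. A row lasts 1/10 s, in which the tool goes at most 50 mm and 8.59 degrees, less where a joint would pass 70% of its speed; a pose out of reach is approached as far as the arm can. A call with a gripper value outside its range is refused whole. The fingers move at their own pace and stop on an object; the grip force is fixed at half the most. Time passes only in rows, so rows that repeat a pose let the fingers close. It gives the time, the measured TCP pose, the force and the opening at its end, in the units of the state.
- sensors.get_state(): the state, without advancing time (a new reading comes with each control period).
- viewer.camera(name): name is "side" or "top" or "wrist"; returns a dict with "pixels" (384x512x3 uint8, red, green, blue), "z_map" (384x512 float32, m along the optical axis (not along the pixel's ray), 0 where there is no reading), "K" (3x3 intrinsics, pixels), "R" (3x3) and "t" (3): a world point X has camera coordinates R X + t; the wrist camera has in their place "hand_eye" (4x4, takes a point from camera to tool coordinates, whose origin is the TCP and whose axes are the tool frame's). Camera axes: x right, y down, z forward; pixel columns grow to the right and rows downward; lengths in m; the calibration is good to about 2 mm. A picture is of the moment at which its call begins: read the wrist's pose just before it.
- job_done(): hands the job in, once; it reports no verdict.
The state is a dict: "t": time; "joint_pos": joint angles; "dq": joint speeds; "tau": joint torques, N m; "eef_pos": TCP position; "ee_rot": TCP orientation; "force": force on the tool from outside, world axes, zero at the start; "ft_torque": the same for the moment, N m; "width": opening from 0.0 (shut) to 1.0 (fully open).
Only numpy, scipy, OpenCV 4.12 (cv2) and the standard library are available. Lean on these libraries where they do the work, as an engineer would, in place of code of your own. Each camera call takes 0.05 s, during which the arm holds its last target.

## Task

Open the little preserves cupboard for the guests without gripping anything: press its door at the dark round pad and let go, so that the touch latch springs the door ajar by itself. Once it stands ajar and you are off it, reach behind its free edge with the fingers and push it wide open, about square to the cupboard's front. Only push, never pinch the door, and do not knock or lift the jars or the mill.

Things in the scene. Friction and masses are not known exactly. Their poses are not given: they have to be found in the camera images.
- cabinet: small wooden counter-top cupboard, fixed: 130 deep (x) x 200 wide (y) x 115 mm high, walls 10 mm. Origin: centre of its underside, on the worktop. Its x axis points from the open front to the back, y to the left as seen from the front, z up. The body of the cupboard ends in front at x = -65 mm; the shut door covers it from x = -83 to -69 mm
- door (a joint): door angle, rad: 0 shut and latched, negative pushed in (stop at -0.045), positive open towards the robot (stop at 1.75), 1.57 square to the front. Touch latch: pushed in past -0.025 (5 mm at the pad, 3 to 5 N there) and let go, a damped spring swings it in about a second to about 0.5, where it stays. Pushed less, it stays latched. Beyond, it has light friction and stays where left
- door_press (a point): centre of the dark round pad, 22 mm across, on the outer face of the door near its free edge: 175 mm from the hinge axis, 85 mm above the worktop. It moves with the door. The door is rigid: a spot 10 to 20 mm beside or below works as well
- door_hinge (a point): the upright hinge axis at the height of the door's top, 113 mm above the worktop; in the cupboard's frame at x = -67, y = -95 mm (right side, seen from the front). The door, a wood frame with a clear pane, no handle, is 14 mm thick: shut, it lies 2 to 16 mm in front of this axis
- door_edge (a point): top corner of the door's free edge, on its inner face: 193 mm from the hinge axis, 113 mm above the worktop; the door's lower edge is 8 mm above the worktop. A small grey striker stands 27 mm out of the inner face, 169 to 181 mm from the axis and 66 to 90 mm above the worktop: push between it and the hinge
- jam_green: jam jar with green lid, 60 across x 75 mm high, loose in the cupboard. Origin: centre of its underside, z axis up
- jam_red: jam jar with red lid, 60 across x 75 mm high, loose in the cupboard. Origin: centre of its underside, z axis up
- honey: jar of yellow spread with red lid, 60 across x 75 mm high, loose on the worktop beside the cupboard. Origin: centre of its underside, z axis up
- mill: turned brown wooden mill, 52 across x 160 mm high, loose on the worktop beside the cupboard. Origin: centre of its underside, z axis up

How it is judged:
By the outcome, as a careful person would: the job done as asked, in the order asked, and still so for the second after the job is handed in, with the robot touching nothing.
It also fails if it takes over 45 s, if anything falls off the work surface, if the arm or the gripper's body presses on something with over 40 N, if the wrist force passes 120 N, or if a joint passes its speed limit or range.

## Working session

There is one attempt and no reset: what is moved stays moved. The work goes in short steps, Python scripts to look and compute and a tool call to move; the robot and the scene stay as the last step left them, time stands still between calls to the robot, and variables do not carry over. Pictures are saved under pics/ and viewed, and the job is handed in when it is done.

Besides the shell and the picture viewer there is one more tool, called after "Emit:" as name([rows], argument=value, ...), one row to a line, values as JSON. step_arm: Moves the arm, as the interface text tells. Its arguments: {"type":"object","properties":{"series":{"type":"array","items":{"type":"array"}}},"required":["series"]}

```bash
mkdir -p pics; python3 - <<'E'
from bench import sensors, viewer
import cv2,numpy as np
print(sensors.get_state())
for n in ("side","top"):
    c=viewer.camera(n); cv2.imwrite(f"pics/{n}0.png",c["pixels"][:,:,::-1]); np.savez(f"{n}0.npz",**c); print(n,c["K"],c["R"],c["t"])
E
```

```text
{'t': 0.0, 'joint_pos': array([ 1.11727665e+00,  3.09045223e-01,  1.63520835e+00, -6.86570436e-06,
        1.19968158e+00, -6.96990351e-02]), 'dq': array([-0.00058228,  0.00057423, -0.00014104, -0.00112304, -0.0003222 ,
        0.00129385]), 'tau': array([ 2.09186328e-04, -4.15274441e+01, -2.76657397e+01, -2.19708645e-04,
        1.05223479e-02, -1.00655859e-05]), 'eef_pos': array([0.23370305, 0.57876633, 0.23001164]), 'ee_rot': array([-0.69332457,  0.69492577, -0.13508071,  0.13465668]), 'force': array([-0.13424698,  0.19800062,  0.63741006]), 'ft_torque': array([-0.05378316,  0.02863824,  0.02514052]), 'width': 1.0014887974588373}
side [[361.94827353   0.         250.46047797]
 [  0.         361.94827353 191.89619853]
 [  0.           0.           1.        ]] [[ 0.94766632 -0.31844552  0.02282526]
 [-0.12861978 -0.44624018 -0.88562219]
 [ 0.29220796  0.83633854 -0.46384518]] [-0.5145734   0.15183241  0.86754542]
top [[469.64482145   0.         260.59138525]
 [  0.         469.64482145 193.94027451]
 [  0.           0.           1.        ]] [[ 4.46634795e-04 -9.99877633e-01  1.56370924e-02]
 [-9.82394012e-01 -3.36004388e-03 -1.86790568e-01]
 [ 1.86820252e-01 -1.52783588e-02 -9.82275300e-01]] [-1.29744413e-03  5.49580075e-01  1.38526652e+00]
```

View pics/side0.png

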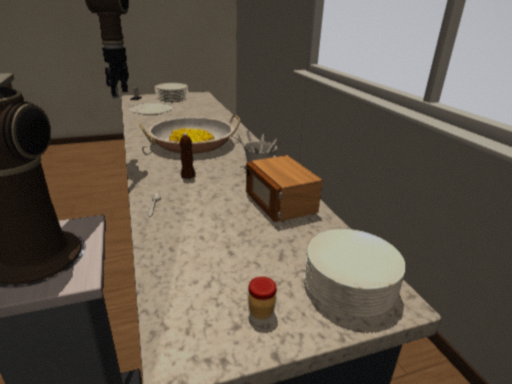

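View pics/top0.png

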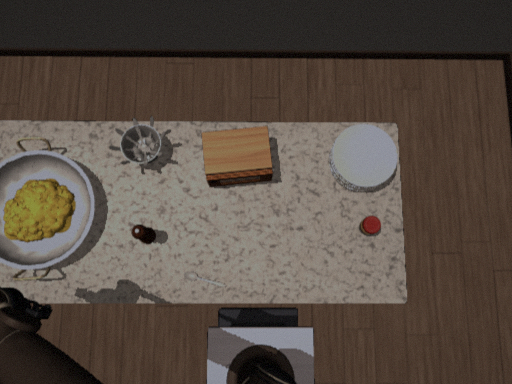

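The cupboard is at top-picture columns 203-272, rows 127-187. The mill is at (145,235), well to its left, and honey is far right at (371,226). I'll enlarge next.

```bash
python3 - <<'E'
import cv2
a=cv2.imread("pics/top0.png")[110:210,180:300];cv2.imwrite("pics/top0c.png",cv2.resize(a,None,fx=6,fy=6,interpolation=cv2.INTER_CUBIC))
a=cv2.imread("pics/side0.png")[145:235,235:335];cv2.imwrite("pics/side0c.png",cv2.resize(a,None,fx=6,fy=6,interpolation=cv2.INTER_CUBIC))
E
```

```text
(no output)
```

View pics/top0c.png

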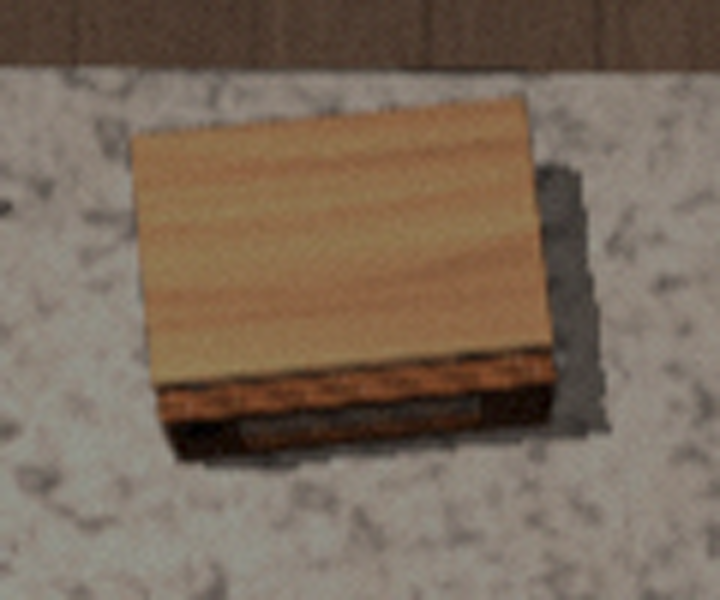

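View pics/side0c.png

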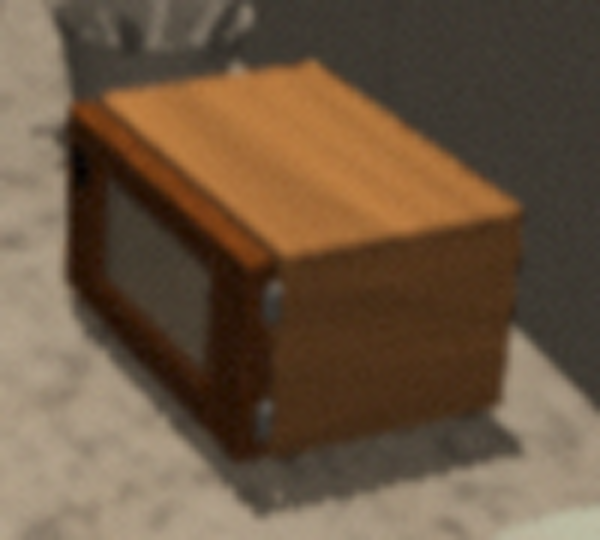

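```bash
cat > h.py <<'E'
import numpy as np, cv2
from scipy.spatial.transform import Rotation as Ro
from scipy.optimize import least_squares
def load(n): return dict(np.load(n+".npz"))
def proj(c,X):
    q=(c["R"]@np.atleast_2d(X).T).T+c["t"]; p=(c["K"]@q.T).T; return p[:,:2]/p[:,2:]
def cab(p,X):
    a=p[2]; R=np.array([[np.cos(a),-np.sin(a),0],[np.sin(a),np.cos(a),0],[0,0,1]]); return np.atleast_2d(X)@R.T+[p[0],p[1],0]
def doorpt(p,ang,r,off,z): # r along door, off = outward in front of axis
    # shut: along +y cab; opening towards -x cab
    d=np.array([-np.sin(ang),np.cos(ang)]); n=np.array([-np.cos(ang),-np.sin(ang)])
    xy=np.array([-.067,-.095])+r*d+off*n
    return cab(p,[xy[0],xy[1],z])[0]
def Rt(s): q=s["ee_rot"]; return Ro.from_quat([q[1],q[2],q[3],q[0]]).as_matrix()
def tool(s,goal): return Rt(s).T@(np.asarray(goal)-s["eef_pos"])*1000
E
python3 - <<'E'
from h import *
from bench import sensors
T=load("top0");S=load("side0")
f=lambda l,ox,oy:np.array([[(x+.5)/6-.5+ox,(y+.5)/6-.5+oy] for x,y in l])
tp=f([(132,133),(522,97),(552,348),(155,385)],180,110); X=[[.065,.1,.115],[.065,-.1,.115],[-.065,-.1,.115],[-.065,.1,.115]]
sp=f([(313,63),(521,212),(283,262),(107,95)],235,145)
for use in ("t","s","ts"):
    def res(p):
        r=[]
        if "t" in use:r.append(proj(T,cab(p,X))-tp)
        if "s" in use:r.append(proj(S,cab(p,X))-sp)
        return np.concatenate(r).ravel()
    o=least_squares(res,[.7,.05,.1]);print(use,o.x,np.abs(o.fun).max().round(2))
np.save("cab.npy",o.x);p=o.x
s=dict(sensors.get_state())
print(Rt(s).round(3))
print("pad",doorpt(p,0,.175,.016,.085),"hinge",doorpt(p,0,0,0,.113))
print("edge ajar",doorpt(p,.5,.193,.002,.113),"edge open",doorpt(p,1.57,.193,.002,.113))
E
```

```text
t [0.67181671 0.07286962 0.10423687] 0.88
s [0.66870722 0.0654618  0.09192176] 1.61
ts [0.67140881 0.07169947 0.09932671] 1.62
[[ 0.927 -0.001  0.374]
 [-0.374 -0.002  0.927]
 [-0.    -1.    -0.002]]
pad [0.58088483 0.14307459 0.085     ] hinge [ 0.61415957 -0.02947624  0.113     ]
edge ajar [0.50363942 0.12875869 0.113     ] edge open [ 0.4222924  -0.05045215  0.113     ]
```

```bash
cat >> h.py <<'E'
def Rgoal(yaw,tilt):
    # tilt>0: fingertips lean forward (+x)
    cy,sy,ct,st=np.cos(yaw),np.sin(yaw),np.cos(tilt),np.sin(tilt)
    f=np.array([cy,sy,0]);u=np.array([0,0,1.])
    y=st*f-ct*u; x=ct*f+st*u; return np.c_[x,y,np.cross(x,y)]
def plan(goal,yaw,tilt=0):
    from bench import sensors
    s=sensors.get_state();M=Rt(s)
    print("t",s["t"],"tcp",s["eef_pos"].round(4),"F",s["force"].round(1),"j",s["joint_pos"].round(2))
    print("shift",(M.T@(np.asarray(goal)-s["eef_pos"])*1000).round(1),"rot",np.degrees(Ro.from_matrix(M.T@Rgoal(yaw,tilt)).as_rotvec()).round(2))
E
python3 - <<'E'
from h import *
plan([.45,.13,.22],.0993,0)
plan([.45,.13,.22],.0993,.5)
E
```

```text
t 0.1 tcp [0.2337 0.5788 0.2301] F [ 0.7 -0.7  0.8] j [ 1.12  0.31  1.64  0.    1.2  -0.07]
shift [ 368.6   10.8 -335.2] rot [  0.12 -27.68  -0.04]
t 0.1 tcp [0.2337 0.5788 0.2301] F [ 0.7 -0.7  0.8] j [ 1.12  0.31  1.64  0.    1.2  -0.07]
shift [ 368.6   10.8 -335.2] rot [  7.03 -27.07 -28.12]
```

Emit:
step_arm([
  [[30,1,-28],[0,-5,0],0],
  [[65,2,-60],[0,-11,0],0],
  [[100,3,-92],[0,-17,0],0],
  [[136,4,-124],[0,-22,0],0],
  [[172,5,-157],[0,-27.7,0],0],
])

```text
t: 0.6
eef_pos: [0.3349, 0.3677, 0.2258]
ee_rot: [-0.706, 0.706, 0.037, -0.037]
force: [0.5, 0.5, -0.2]
width: 0.144
```

```bash
python3 - <<'E'
from h import *
plan([.45,.13,.22],.0993,.5)
E
```

```text
t 0.6 tcp [0.3349 0.3677 0.2258] F [ 0.5  0.5 -0.2] j [ 0.74  0.07  1.93 -0.    1.14 -0.93]
shift [  89.7    5.9 -248.4] rot [ -0.05   0.29 -28.66]
```

Emit:
step_arm([
  [[16,1,-46],[0,0,-6],0],
  [[32,2,-92],[0,0,-12],0],
  [[50,3,-138],[0,0,-18],0],
  [[67,4,-184],[0,0,-24],0],
  [[85,6,-230],[0,0,-28.6],0],
])

```text
t: 1.1
eef_pos: [0.4416, 0.1477, 0.22]
ee_rot: [0.693, -0.675, -0.21, -0.141]
force: [1.3, 0.7, -0.1]
width: 0.003
```

```bash
python3 - <<'E'
from h import *
from bench import viewer
p=np.load("cab.npy")
g=doorpt(p,0,.172,.016+.045,.082)
print(g)
plan(g,.0993,.5)
c=viewer.camera("wrist");cv2.imwrite("pics/w1.png",c["pixels"][:,:,::-1])
E
```

```text
[0.53640412 0.13562702 0.082     ]
t 1.1 tcp [0.4416 0.1477 0.22  ] F [ 1.3  0.7 -0.1] j [ 0.29 -0.28  2.34 -0.17  0.59 -1.27]
shift [ 15.  165.8 -21.4] rot [-0.    0.13  0.16]
```

View pics/w1.png

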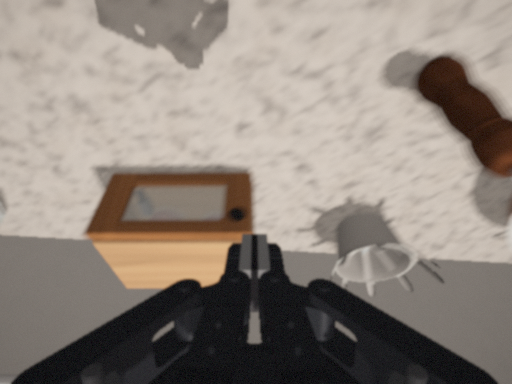

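The wrist picture shows the shut door, with the dark pad at (237,213). I'll refine the pad position with depth.

```bash
python3 - <<'E'
from h import *
from bench import viewer,sensors
p=np.load("cab.npy")
s=sensors.get_state();c=viewer.camera("wrist");H=c["hand_eye"];M=Rt(s)
def w(u,v):
    z=np.median(c["z_map"][v-1:v+2,u-1:u+2]);q=np.linalg.inv(c["K"])@[u,v,1]*z
    return M@(H[:3,:3]@q+H[:3,3])+s["eef_pos"]
print("pad",w(237,213),"model",doorpt(p,0,.175,.016,.085))
for uv in [(240,185),(240,200),(110,200),(115,182),(180,179)]: 
    P=w(*uv);d=P[:2]-p[:2];a=p[2];print(uv,P.round(4),"cab",(d@[np.cos(a),np.sin(a)]).round(4),(d@[-np.sin(a),np.cos(a)]).round(4))
E
```

```text
pad [0.58039761 0.13137867 0.08140014] model [0.58088483 0.14307459 0.085     ]
(240, 185) [0.5804 0.1331 0.0333] cab -0.0844 0.0702
(240, 200) [0.5806 0.1342 0.0598] cab -0.0842 0.0712
(110, 200) [ 0.5991 -0.0329  0.0585] cab -0.0823 -0.0969
(115, 182) [ 0.6284 -0.0535 -0.0012] cab -0.0552 -0.1203
(180, 179) [0.5894 0.0506 0.0212] cab -0.0837 -0.0128
```

```bash
python3 - <<'E'
from h import *
from bench import viewer,sensors
p=np.load("cab.npy")
for i in range(3): viewer.camera("side")
s=sensors.get_state();c=viewer.camera("wrist");s2=sensors.get_state();H=c["hand_eye"];M=Rt(s)
print(s["eef_pos"],s2["eef_pos"])
cv2.imwrite("pics/w2.png",cv2.resize(c["pixels"][150:300,60:310,::-1],None,fx=3,fy=3,interpolation=cv2.INTER_CUBIC));np.savez("w2.npz",M=M,e=s["eef_pos"],**c)
E
```

```text
[0.44228858 0.14894143 0.2203897 ] [0.44247276 0.14989743 0.22071225]
```

View pics/w2.png

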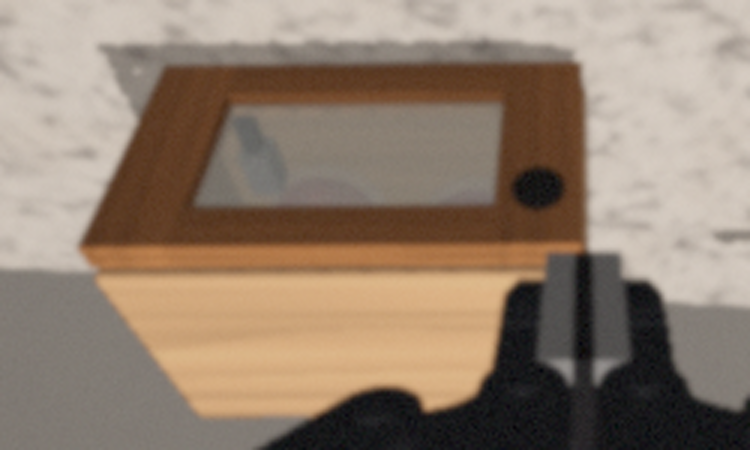

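```bash
python3 - <<'E'
from h import *
p=np.load("cab.npy")
c=dict(np.load("w2.npz"));H=c["hand_eye"];M=c["M"];e=c["e"]
def w(u,v):
    u=u/3+60;v=v/3+150
    z=np.median(c["z_map"][int(v)-1:int(v)+2,int(u)-1:int(u)+2]);q=np.linalg.inv(c["K"])@[u,v,1]*z
    return M@(H[:3,:3]@q+H[:3,3])+e
a=p[2]
for uv in [(538,187),(575,72),(575,237),(95,240),(170,75),(380,235)]:
    P=w(*uv);d=P[:2]-p[:2];print(uv,P.round(4),"cab",(d@[np.cos(a),np.sin(a)]).round(4),(d@[-np.sin(a),np.cos(a)]).round(4))
E
```

```text
(538, 187) [0.5785 0.144  0.0848] cab -0.0853 0.0812
(575, 72) [0.5774 0.1586 0.0168] cab -0.0849 0.0958
(575, 237) [0.5773 0.1591 0.1093] cab -0.0849 0.0963
(95, 240) [ 0.598  -0.0266  0.1091] cab -0.0828 -0.0905
(170, 75) [ 0.5987 -0.0279  0.0157] cab -0.0822 -0.0919
(380, 235) [0.5862 0.0836 0.1074] cab -0.0836 0.0203
```

```bash
python3 - <<'E'
from h import *
p=np.array([.6705,.0718,.105]);np.save("cab.npy",p)
plan(doorpt(p,0,.174,.016+.030,.080),.105,.5)
E
```

```text
t 1.4 tcp [0.4425 0.1499 0.2207] F [-0.   0.8 -0.5] j [ 0.3  -0.27  2.33 -0.17  0.6  -1.26]
shift [ 25.4 174.1 -22.1] rot [ 0.1  -0.25 -0.03]
```

Emit:
step_arm([
  [[5,35,-5],[0,0,0],0],
  [[10,75,-10],[0,0,0],0],
  [[15,115,-15],[0,0,0],0],
  [[22,150,-20],[0,0,0],0],
  [[25,170,-22],[0,0,0],0],
])

```text
t: 1.9
eef_pos: [0.5481, 0.1399, 0.0806]
ee_rot: [0.693, -0.675, -0.209, -0.138]
force: [0.2, 1.2, 0.0]
width: -0.003
```

```bash
python3 - <<'E'
from h import *
from bench import viewer
p=np.load("cab.npy")
for i in range(2):c=viewer.camera("side")
plan(doorpt(p,0,.174,.016+.010,.080),.105,.5)
c=viewer.camera("side");cv2.imwrite("pics/s3.png",cv2.resize(c["pixels"][110:235,205:335,::-1],None,fx=4,fy=4,interpolation=cv2.INTER_CUBIC))
E
```

```text
t 2.0 tcp [0.547  0.1395 0.0802] F [-0.3  1.1 -0.2] j [ 0.2   0.21  2.23 -0.22  0.21 -1.28]
shift [19.9 10.9 -1.2] rot [ 0.08 -0.1  -0.31]
```

View pics/s3.png

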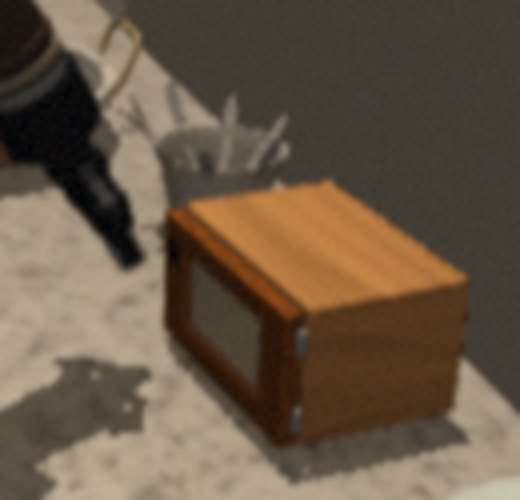

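Emit:
step_arm([
  [[0,0,0],[0,0,5],0],
  [[0,0,0],[0,0,10],0],
  [[0,0,0],[0,0,14],0],
  [[0,0,0],[0,0,14],0],
])

```text
t: 2.45
eef_pos: [0.5508, 0.1396, 0.0865]
ee_rot: [0.705, -0.695, -0.128, -0.057]
force: [0.8, 0.7, -0.1]
width: 0.0
```

```bash
python3 - <<'E'
from h import *
from bench import viewer
p=np.load("cab.npy")
plan(doorpt(p,0,.174,.016+.011,.082),.105,.25)
plan(doorpt(p,0,.174,.016+.004,.082),.105,.25)
E
```

```text
t 2.45 tcp [0.5508 0.1396 0.0865] F [ 0.8  0.7 -0.1] j [ 0.18  0.26  2.06 -0.04  0.56 -1.46]
shift [16.2  9.  -1. ] rot [-0.   -0.2   0.68]
t 2.45 tcp [0.5508 0.1396 0.0865] F [ 0.8  0.7 -0.1] j [ 0.18  0.26  2.06 -0.04  0.56 -1.46]
shift [22.9 10.8 -0.9] rot [-0.   -0.2   0.68]
```

Emit:
step_arm([
  [[4,3,0],[0,0,0],0],
  [[8,6,0],[0,0,0],0],
  [[13,8,-1],[0,0,0],0],
  [[13,8,-1],[0,0,0],0],
])

```text
t: 2.85
eef_pos: [0.562, 0.138, 0.0783]
ee_rot: [0.705, -0.696, -0.125, -0.055]
force: [-0.2, -0.1, 0.6]
width: -0.001
```

```bash
python3 - <<'E'
from h import *
from bench import viewer
p=np.load("cab.npy")
plan(doorpt(p,0,.174,.016+.011,.082),.105,.25)
plan(doorpt(p,0,.174,.016+.004,.082),.105,.25)
E
```

```text
t 2.85 tcp [0.562  0.138  0.0783] F [-0.2 -0.1  0.6] j [ 0.18  0.3   2.03 -0.04  0.56 -1.47]
shift [ 7.7 -1.9  1.8] rot [ 0.08 -0.29  0.29]
t 2.85 tcp [0.562  0.138  0.0783] F [-0.2 -0.1  0.6] j [ 0.18  0.3   2.03 -0.04  0.56 -1.47]
shift [14.5 -0.1  1.9] rot [ 0.08 -0.29  0.29]
```

Now press forward in small increments, watching the force.

Emit:
step_arm([
  [[4,-1,1],[0,0,0],0],
  [[7,-2,1],[0,0,0],0],
  [[9,-2,1],[0,0,0],0],
])

```text
t: 3.15
eef_pos: [0.5705, 0.1399, 0.0831]
ee_rot: [0.705, -0.696, -0.125, -0.055]
force: [-0.2, -0.1, -0.4]
width: 0.0
```

Emit:
step_arm([
  [[2,0.5,0],[0,0,0],0],
  [[4,1,0],[0,0,0],0],
])

```text
t: 3.35
eef_pos: [0.5731, 0.1402, 0.0825]
ee_rot: [0.705, -0.696, -0.124, -0.054]
force: [-2.6, 1.0, 3.4]
width: 0.001
```

Emit:
step_arm([
  [[2,0.5,0],[0,0,0],0],
  [[4,1,0],[0,0,0],0],
  [[4,1,0],[0,0,0],0],
])

```text
t: 3.65
eef_pos: [0.5779, 0.1409, 0.0825]
ee_rot: [0.705, -0.696, -0.124, -0.055]
force: [-2.8, 1.5, 1.2]
width: 0.001
```

Emit:
step_arm([
  [[1.5,0.4,0],[0,0,0],0],
  [[2,0.5,0],[0,0,0],0],
  [[2,0.5,0],[0,0,0],0],
])

```text
t: 3.95
eef_pos: [0.5785, 0.1409, 0.0823]
ee_rot: [0.705, -0.696, -0.123, -0.053]
force: [-6.3, 1.5, 3.7]
width: 0.001
```

```bash
python3 - <<'E'
from h import *
from bench import viewer,sensors
print(sensors.get_state()["force"],sensors.get_state()["eef_pos"])
c=viewer.camera("side");cv2.imwrite("pics/s4.png",cv2.resize(c["pixels"][110:235,205:335,::-1],None,fx=4,fy=4,interpolation=cv2.INTER_CUBIC))
E
```

```text
[-6.33758148  1.51064754  3.68606038] [0.57852972 0.1408814  0.08228614]
```

View pics/s4.png

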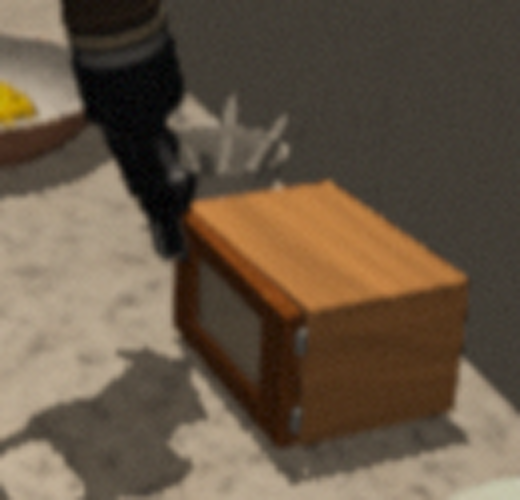

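Emit:
step_arm([
  [[-30,-8,0],[0,0,0],0],
  [[-70,-20,0],[0,0,0],0],
  [[-100,-45,0],[0,0,0],0],
  [[-105,-85,0],[0,0,0],0],
  [[-110,-120,0],[0,0,5],0],
])

```text
t: 4.5
eef_pos: [0.4399, 0.1263, 0.1703]
ee_rot: [0.706, -0.701, -0.093, -0.022]
force: [0.7, -0.7, -0.6]
width: 0.0
```

Emit:
step_arm([
  [[0,0,0],[0,0,5],0],
  [[0,0,0],[0,0,10],0],
  [[0,0,0],[0,0,10],0],
  [[0,0,0],[0,0,10],0],
  [[0,0,0],[0,0,10],0],
])

```text
t: 5.0
eef_pos: [0.4433, 0.1269, 0.1704]
ee_rot: [-0.706, 0.706, 0.033, -0.038]
force: [-0.2, -0.3, -0.3]
width: -0.003
```

```bash
python3 - <<'E'
from h import *
from bench import viewer,sensors
for i in range(6): viewer.camera("top")
for n in ("side","top"):
    c=viewer.camera(n);np.savez(n+"5.npz",**c)
    if n=="side": I=c["pixels"][110:235,205:335,::-1]
    else: I=c["pixels"][110:250,180:310,::-1]
    cv2.imwrite(f"pics/{n}5.png",cv2.resize(I,None,fx=4,fy=4,interpolation=cv2.INTER_CUBIC))
s=sensors.get_state();c=viewer.camera("wrist");cv2.imwrite("pics/w5.png",c["pixels"][:,:,::-1]);np.savez("w5.npz",M=Rt(s),e=s["eef_pos"],**c)
plan(s["eef_pos"],.105,0)
E
```

```text
t 5.45 tcp [0.4441 0.1272 0.1713] F [ 0.3  0.1 -0.4] j [ 0.18  0.07  2.05  0.    1.03 -1.49]
shift [-0.1  0.1 -0. ] rot [ 0.   -0.3  -0.38]
```

View pics/side5.png

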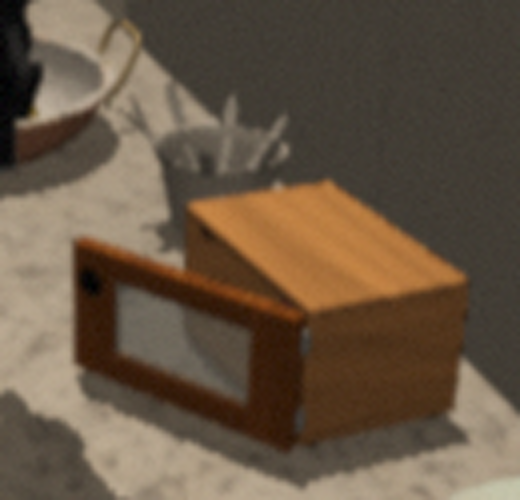

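View pics/w5.png

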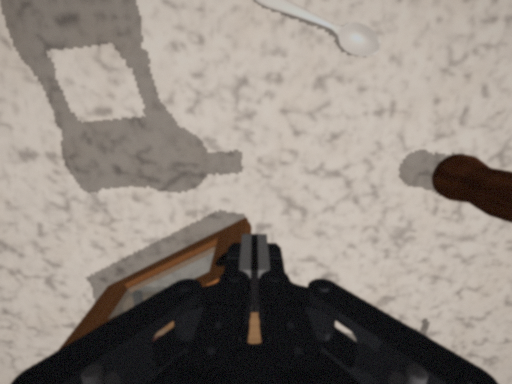

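View pics/top5.png

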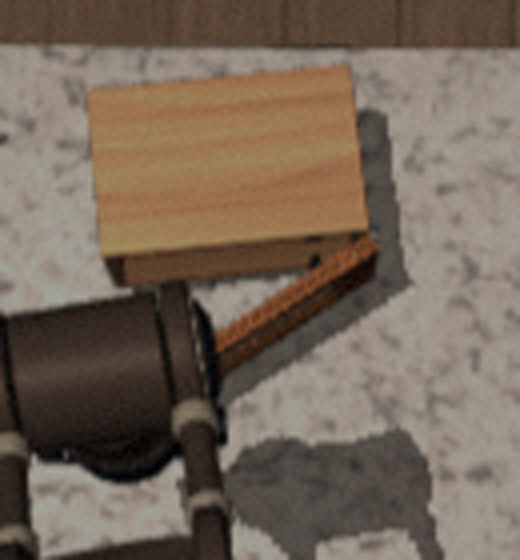

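The door has sprung ajar; in the side crop its free edge is at (77,240)-(76,363). I'll work out the angle and the insertion point.

```bash
python3 - <<'E'
from h import *
p=np.load("cab.npy");S=load("side5");T=load("top5")
obs=np.array([[205+77/4,110+240/4],[205+76/4,110+363/4]])-.4
for a in np.arange(.4,.66,.05):
    m=np.array([proj(S,doorpt(p,a,.193,.016,z))[0] for z in(.113,.008)]);print(a,(m-obs).round(1).tolist())
a=.5
for r,off in [(.15,-.05),(.15,-.03),(.15,-.018)]:
    g=doorpt(p,a,r,off,.07);print(r,off,g)
plan(doorpt(p,.5,.15,-.032,.16),.105)
print("hinge",doorpt(p,0,0,0,0))
E
```

```text
0.4 [[1.7, -2.0], [2.2, -1.7]]
0.45 [[-0.4, -1.0], [0.2, -0.5]]
0.5 [[-2.4, 0.1], [-1.7, 0.7]]
0.55 [[-4.3, 1.3], [-3.5, 2.0]]
0.6 [[-6.1, 2.4], [-5.2, 3.4]]
0.6499999999999999 [[-7.8, 3.7], [-6.8, 4.8]]
0.15 -0.05 [0.56963647 0.12211454 0.07      ]
0.15 -0.03 [0.55318643 0.1107393  0.07      ]
0.15 -0.018 [0.54331641 0.10391416 0.07      ]
t 5.45 tcp [0.4441 0.1272 0.1713] F [ 0.3  0.1 -0.4] j [ 0.18  0.07  2.05  0.    1.03 -1.49]
shift [108.7  10.5 -26.3] rot [ 0.   -0.3  -0.38]
hinge [ 0.61382568 -0.02969887  0.        ]
```

Emit:
step_arm([
  [[20,0,-5],[0,-7,0],0],
  [[45,2,-12],[0,-14,0],0],
  [[75,4,-20],[0,-21,0],0],
  [[100,8,-24],[0,-28,0],0],
  [[108,10,-26],[0,-34,0],0],
])

```text
t: 5.95
eef_pos: [0.5569, 0.1118, 0.1605]
ee_rot: [0.665, -0.664, -0.24, 0.243]
force: [-0.4, -0.3, -0.1]
width: -0.001
```

```bash
python3 - <<'E'
from h import *
from bench import viewer,sensors
p=np.load("cab.npy")
for i in range(3): viewer.camera("top")
plan(doorpt(p,.46,.148,-.032,.08),.105+.6)
c=viewer.camera("side");cv2.imwrite("pics/side6.png",cv2.resize(c["pixels"][110:235,205:335,::-1],None,fx=5,fy=4.6,interpolation=cv2.INTER_CUBIC))
E
```

```text
t 6.1 tcp [0.5541 0.112  0.16  ] F [-0.3 -0.8  0.4] j [ 0.12  0.28  1.83  0.    1.04 -2.14]
shift [ 6.6 79.9 -4.8] rot [-0.26 -0.82 -0.38]
```

View pics/side6.png

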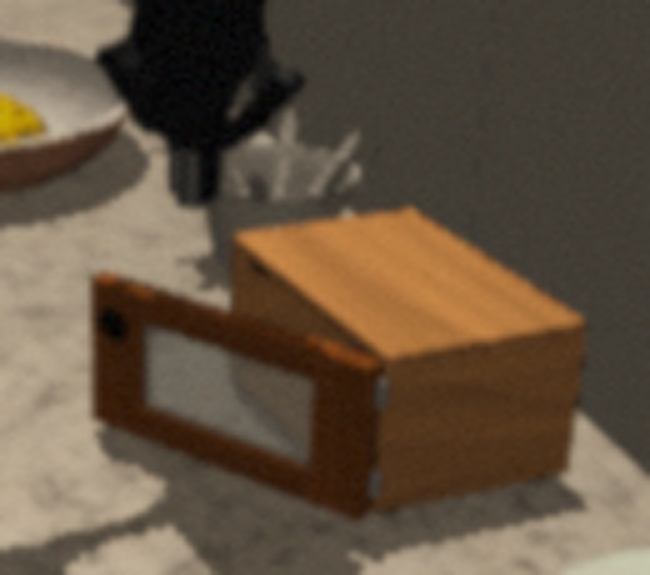

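Emit:
step_arm([
  [[5,20,-4],[0,0,0],0],
  [[6,40,-5],[0,0,0],0],
  [[6,58,-5],[0,0,0],0],
  [[6,70,-5],[0,0,0],0],
  [[6,74,-5],[0,0,0],0],
])

```text
t: 6.65
eef_pos: [0.5596, 0.1121, 0.0851]
ee_rot: [0.666, -0.664, -0.237, 0.243]
force: [-0.2, -0.2, -0.1]
width: 0.005
```

```bash
python3 - <<'E'
from h import *
from bench import viewer,sensors
p=np.load("cab.npy")
c=viewer.camera("side");cv2.imwrite("pics/side7.png",cv2.resize(c["pixels"][110:235,205:335,::-1],None,fx=5,fy=4.6,interpolation=cv2.INTER_CUBIC))
for a in np.arange(.46,1.62,.1): print(round(a,2),end=' ');plan(doorpt(p,a,.148-.008*(a-.46),-.013,.085),.705)
E
```

```text
0.46 t 6.7 tcp [0.56   0.112  0.0852] F [-0.8  0.4 -0.3] j [ 0.12  0.39  1.85  0.    0.91 -2.14]
shift [-17.3   0.4   1.7] rot [-0.3  -0.71 -0.45]
0.56 t 6.7 tcp [0.56   0.112  0.0852] F [-0.8  0.4 -0.3] j [ 0.12  0.39  1.85  0.    0.91 -2.14]
shift [-32.    0.5   3.3] rot [-0.3  -0.71 -0.45]
0.66 t 6.7 tcp [0.56   0.112  0.0852] F [-0.8  0.4 -0.3] j [ 0.12  0.39  1.85  0.    0.91 -2.14]
shift [-46.7   0.6   3.5] rot [-0.3  -0.71 -0.45]
0.76 t 6.7 tcp [0.56   0.112  0.0852] F [-0.8  0.4 -0.3] j [ 0.12  0.39  1.85  0.    0.91 -2.14]
shift [-61.2   0.7   2.2] rot [-0.3  -0.71 -0.45]
0.86 t 6.7 tcp [0.56   0.112  0.0852] F [-0.8  0.4 -0.3] j [ 0.12  0.39  1.85  0.    0.91 -2.14]
shift [-75.5   0.8  -0.5] rot [-0.3  -0.71 -0.45]
0.96 t 6.7 tcp [0.56   0.112  0.0852] F [-0.8  0.4 -0.3] j [ 0.12  0.39  1.85  0.    0.91 -2.14]
shift [-89.3   0.9  -4.6] rot [-0.3  -0.71 -0.45]
1.06 t 6.7 tcp [0.56   0.112  0.0852] F [-0.8  0.4 -0.3] j [ 0.12  0.39  1.85  0.    0.91 -2.14]
shift [-102.6    1.   -10. ] rot [-0.3  -0.71 -0.45]
1.16 t 6.7 tcp [0.56   0.112  0.0852] F [-0.8  0.4 -0.3] j [ 0.12  0.39  1.85  0.    0.91 -2.14]
shift [-115.3    1.   -16.7] rot [-0.3  -0.71 -0.45]
1.26 t 6.7 tcp [0.56   0.112  0.0852] F [-0.8  0.4 -0.3] j [ 0.12  0.39  1.85  0.    0.91 -2.14]
shift [-127.1    1.1  -24.6] rot [-0.3  -0.71 -0.45]
1.36 t 6.7 tcp [0.56   0.112  0.0852] F [-0.8  0.4 -0.3] j [ 0.12  0.39  1.85  0.    0.91 -2.14]
shift [-138.     1.1  -33.5] rot [-0.3  -0.71 -0.45]
1.46 t 6.7 tcp [0.56   0.112  0.0852] F [-0.8  0.4 -0.3] j [ 0.12  0.39  1.85  0.    0.91 -2.14]
shift [-147.9    1.2  -43.5] rot [-0.3  -0.71 -0.45]
1.56 t 6.7 tcp [0.56   0.112  0.0852] F [-0.8  0.4 -0.3] j [ 0.12  0.39  1.85  0.    0.91 -2.14]
shift [-156.8    1.2  -54.3] rot [-0.3  -0.71 -0.45]
```

View pics/side7.png

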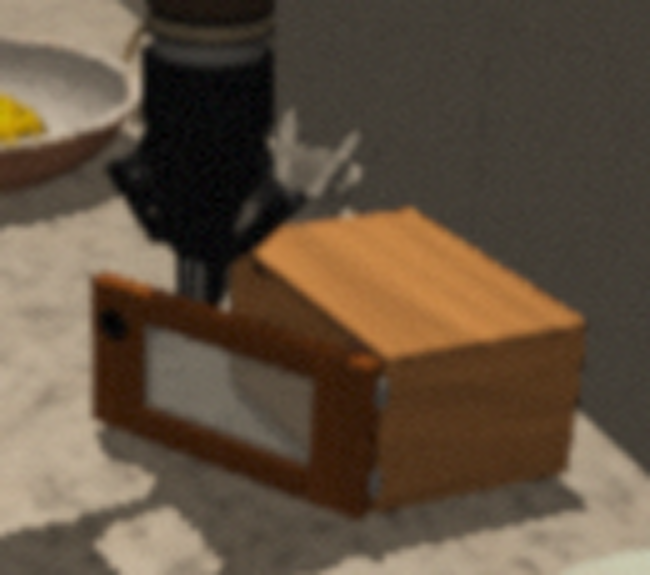

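The fingers are behind the door, tips near (200,300) in the crop. Next is the sweep at a gentle pace.

Emit:
step_arm([
  [[-8,0,1],[0,0,0],0],
  [[-16,0,2],[0,0,0],0],
  [[-25,0,3],[0,0,0],0],
  [[-35,0,3],[0,0,0],0],
  [[-45,0,3],[0,0,0],0],
])

```text
t: 7.2
eef_pos: [0.5244, 0.085, 0.0872]
ee_rot: [0.666, -0.665, -0.238, 0.242]
force: [0.2, 1.0, 0.2]
width: -0.001
```

Emit:
step_arm([
  [[-10,0,-1],[0,0,0],0],
  [[-20,0,-2],[0,0,0],0],
  [[-30,0,-4],[0,0,0],0],
  [[-38,0,-6],[0,0,0],0],
  [[-46,0,-9],[0,0,0],0],
])

```text
t: 7.7
eef_pos: [0.4947, 0.0487, 0.0869]
ee_rot: [0.666, -0.664, -0.238, 0.243]
force: [0.2, -0.4, -0.6]
width: 0.004
```

```bash
python3 - <<'E'
from h import *
from bench import viewer,sensors
p=np.load("cab.npy")
for n in("side","top"):
    c=viewer.camera(n);I=c["pixels"][110:235,205:335,::-1] if n=="side" else c["pixels"][110:250,180:310,::-1]
    cv2.imwrite(f"pics/{n}8.png",cv2.resize(I,None,fx=4,fy=4,interpolation=cv2.INTER_CUBIC))
for a in np.arange(.96,1.62,.1): print(round(a,2),end=' ');plan(doorpt(p,a,.148-.008*(a-.46),-.013,.085),.705)
E
```

```text
0.96 t 7.8 tcp [0.4943 0.0484 0.0867] F [-0.2 -0.5 -0.5] j [ 0.01  0.27  2.03 -0.    0.86 -2.25]
shift [1.9 1.7 2.5] rot [-0.26 -0.74 -0.39]
1.06 t 7.8 tcp [0.4943 0.0484 0.0867] F [-0.2 -0.5 -0.5] j [ 0.01  0.27  2.03 -0.    0.86 -2.25]
shift [-11.4   1.7  -3. ] rot [-0.26 -0.74 -0.39]
1.16 t 7.8 tcp [0.4943 0.0484 0.0867] F [-0.2 -0.5 -0.5] j [ 0.01  0.27  2.03 -0.    0.86 -2.25]
shift [-24.1   1.8  -9.7] rot [-0.26 -0.74 -0.39]
1.26 t 7.8 tcp [0.4943 0.0484 0.0867] F [-0.2 -0.5 -0.5] j [ 0.01  0.27  2.03 -0.    0.86 -2.25]
shift [-35.9   1.8 -17.5] rot [-0.26 -0.74 -0.39]
1.36 t 7.8 tcp [0.4943 0.0484 0.0867] F [-0.2 -0.5 -0.5] j [ 0.01  0.27  2.03 -0.    0.86 -2.25]
shift [-46.8   1.9 -26.5] rot [-0.26 -0.74 -0.39]
1.46 t 7.8 tcp [0.4943 0.0484 0.0867] F [-0.2 -0.5 -0.5] j [ 0.01  0.27  2.03 -0.    0.86 -2.25]
shift [-56.7   1.9 -36.4] rot [-0.26 -0.74 -0.39]
1.56 t 7.8 tcp [0.4943 0.0484 0.0867] F [-0.2 -0.5 -0.5] j [ 0.01  0.27  2.03 -0.    0.86 -2.25]
shift [-65.5   1.9 -47.3] rot [-0.26 -0.74 -0.39]
```

View pics/side8.png

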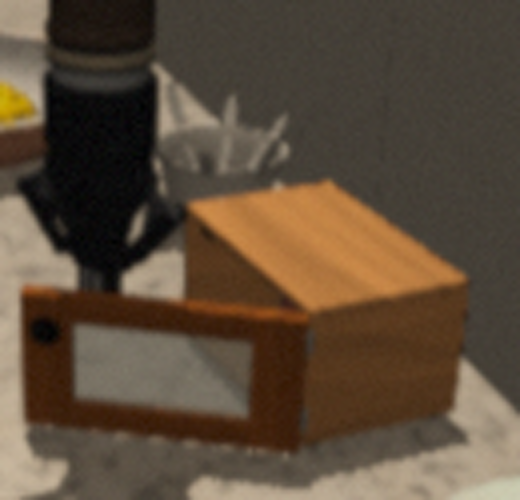

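Emit:
step_arm([
  [[-10,1,-3],[0,0,0],0],
  [[-19,1,-7],[0,0,0],0],
  [[-28,1,-12],[0,0,0],0],
  [[-36,1,-17],[0,0,0],0],
  [[-42,1,-22],[0,0,0],0],
])

```text
t: 8.3
eef_pos: [0.4765, 0.0046, 0.086]
ee_rot: [0.666, -0.664, -0.238, 0.243]
force: [0.2, 0.9, 0.4]
width: -0.002
```

Emit:
step_arm([
  [[-7,0,-6],[0,0,0],0],
  [[-14,0,-13],[0,0,0],0],
  [[-17,0,-17],[0,0,0],0],
  [[-19,0,-20],[0,0,0],0],
  [[-19,0,-20],[0,0,0],0],
])

```text
t: 8.8
eef_pos: [0.4753, -0.0225, 0.0861]
ee_rot: [0.666, -0.665, -0.238, 0.242]
force: [-0.3, -0.9, -1.3]
width: -0.004
```

```bash
python3 - <<'E'
from h import *
from bench import viewer,sensors
p=np.load("cab.npy")
for n in("side","top"):
    c=viewer.camera(n);np.savez(n+"9.npz",**c);I=c["pixels"][120:245,185:335,::-1] if n=="side" else c["pixels"][110:250,180:310,::-1]
    cv2.imwrite(f"pics/{n}9.png",cv2.resize(I,None,fx=4,fy=4,interpolation=cv2.INTER_CUBIC))
for a in (1.46,1.57): 
    print(round(a,2),end=' ');plan(doorpt(p,a,.14,-.013,.085),.705)
    print([proj(c if 0 else dict(np.load("side9.npz")),doorpt(p,a,.193,.016,z))[0].round(1) for z in(.113,.008)])
E
```

```text
1.46 t 8.9 tcp [ 0.4752 -0.022   0.0861] F [-0.1  1.  -0.5] j [-0.14  0.23  2.08 -0.    0.84 -2.4 ]
shift [2.9 1.1 5.5] rot [-0.23 -0.69 -0.33]
[array([210.6, 198.9]), array([211.8, 234. ])]
1.57 t 8.9 tcp [ 0.4752 -0.022   0.0861] F [-0.1  1.  -0.5] j [-0.14  0.23  2.08 -0.    0.84 -2.4 ]
shift [-7.5  1.1 -5.9] rot [-0.23 -0.69 -0.33]
[array([213.7, 202.8]), array([214.7, 238.3])]
```

View pics/side9.png

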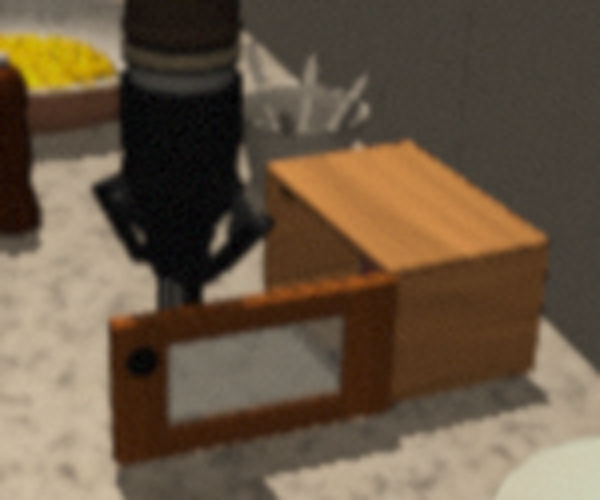

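View pics/top9.png

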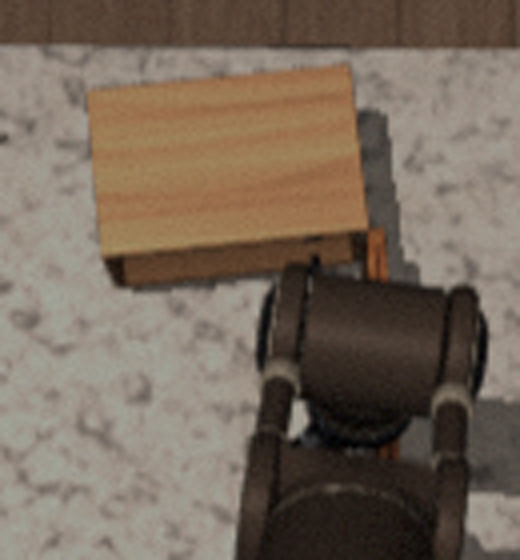

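Emit:
step_arm([
  [[-2,0,-2],[0,0,0],0],
  [[-4,0,-4],[0,0,0],0],
  [[-5,0,-5],[0,0,0],0],
  [[-5,0,-5],[0,0,0],0],
])

```text
t: 9.3
eef_pos: [0.4745, -0.0292, 0.0861]
ee_rot: [0.666, -0.664, -0.238, 0.243]
force: [-0.7, -0.0, 0.2]
width: 0.005
```

Emit:
step_arm([
  [[6,0,6],[0,0,0],0],
  [[15,0,15],[0,0,0],0],
  [[20,-25,20],[0,0,0],0],
  [[20,-65,20],[0,0,0],0],
  [[20,-110,20],[0,0,0],0],
])

```text
t: 9.8
eef_pos: [0.4763, 0.0007, 0.1958]
ee_rot: [0.666, -0.664, -0.237, 0.244]
force: [0.1, -0.2, -1.0]
width: -0.002
```

Emit:
step_arm([
  [[20,-10,25],[0,0,0],0],
  [[45,-20,50],[0,0,0],0],
  [[70,-30,75],[0,0,0],0],
  [[90,-40,110],[0,0,0],0],
  [[90,-40,120],[0,0,0],0],
])

```text
t: 10.3
eef_pos: [0.4712, 0.1535, 0.2378]
ee_rot: [0.666, -0.663, -0.241, 0.243]
force: [-0.4, -1.5, -0.4]
width: 0.001
```

```bash
python3 - <<'E'
from h import *
from bench import viewer,sensors
p=np.load("cab.npy")
for i in range(3): viewer.camera("top")
for n in("side","top"):
    c=viewer.camera(n);np.savez(n+"10.npz",**c);I=c["pixels"][120:245,185:335,::-1] if n=="side" else c["pixels"][110:250,180:330,::-1]
    cv2.imwrite(f"pics/{n}10.png",cv2.resize(I,None,fx=4,fy=4,interpolation=cv2.INTER_CUBIC))
    cv2.imwrite(f"pics/{n}10f.png",c["pixels"][:,:,::-1])
    o=(185,120) if n=="side" else (180,110)
    for a in (1.46,1.57,1.65): print(n,a,[((proj(c,doorpt(p,a,r,off,z))[0]-o)*4).round(0) for r,off,z in((.193,.016,.113),(.193,.002,.113),(.193,.016,.008),(.0,.016,.113))])
print(sensors.get_state()["eef_pos"],sensors.get_state()["t"])
E
```

```text
side 1.46 [array([103., 316.]), array([ 98., 305.]), array([107., 456.]), array([389., 277.])]
side 1.57 [array([115., 331.]), array([107., 321.]), array([119., 473.]), array([392., 277.])]
side 1.65 [array([126., 342.]), array([117., 332.]), array([130., 485.]), array([393., 277.])]
top 1.46 [array([385., 496.]), array([366., 496.]), array([379., 510.]), array([385., 235.])]
top 1.57 [array([414., 492.]), array([395., 494.]), array([406., 506.]), array([385., 233.])]
top 1.65 [array([435., 487.]), array([416., 491.]), array([425., 502.]), array([385., 231.])]
[0.47025745 0.1483634  0.23537031] 10.55
```

View pics/side10.png

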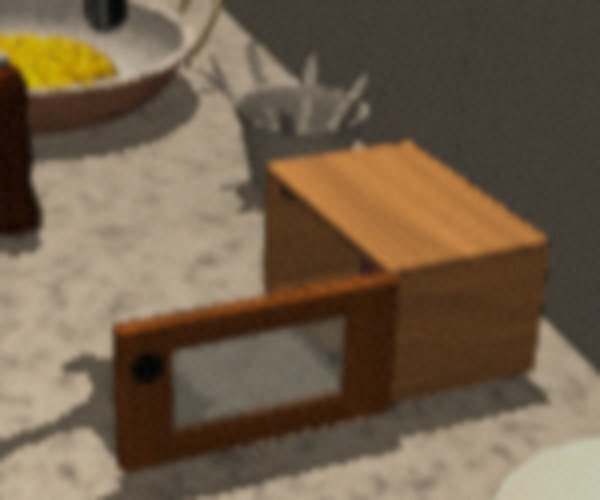

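View pics/top10.png

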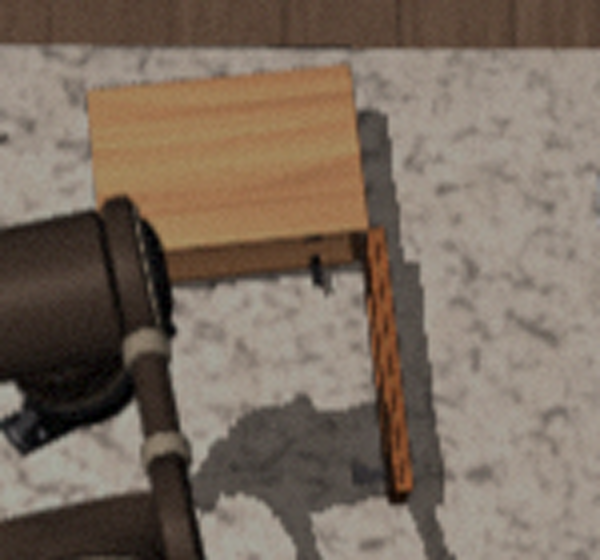

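View pics/top10f.png

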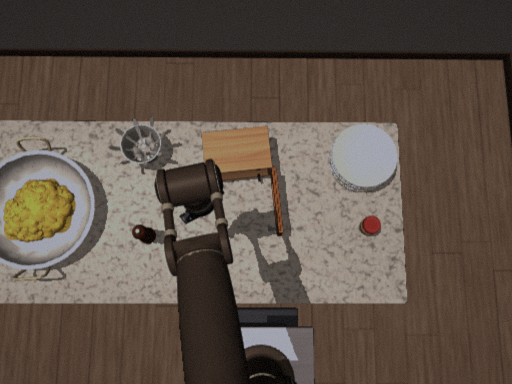

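```bash
python3 - <<'E'
from bench import sensors,job_done
s=sensors.get_state();print(s["force"],abs(s["dq"]).max(),s["t"]);print(job_done())
E
```

```text
[-0.24433936 -1.13295796  0.24811839] 0.01914240365581167 10.55
the job is handed in; nothing more can be done
None
```

The cupboard door now stands open at about 1.55 rad, roughly square to the front, and I handed the job in at t = 10.55 s. I pressed the door at the dark pad with the shut fingertips, with about 6 N of push at the last reading. Then I backed off, and the latch swung the door ajar by itself to about 0.46–0.5 rad. After that I lowered the shut fingers behind the door between the striker and the hinge, swept it open, and lifted clear.

- **Door angle:** the last top and side pictures, matched against the door model, both give about 1.55 rad.
- **Robot clear:** the gripper hung free with its tips about 235 mm above the worktop. The force reading was about 1 N, which is at noise level.
- **Other objects:** in the top picture the mill and honey jar sit at the same pixels as at the start. The two jam jars were not touched, but I did not check them closely in a picture.
- **Disagreement:** before the final small push, the side picture's row and column readings of the angle differed slightly (about 1.48 against 1.56). I gave the door that last push to settle it.

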